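Seat a tap handle on its drive pin

TASK

One lever handle of the basin tap has only been slipped over its stem and rides on top of the drive pin. Push its lever round with a fingertip until the notch in the rim of its skirt stands over the brass pin, then press the handle straight down until it is fully home. Do not lift the handle, leave the valve shut, and do not shift the trimmer, the comb or the brush.

Things in the scene. Friction and masses are not known exactly. Their poses are not given: they have to be found in the camera images.
- handle (a joint): Turn of the loose chromed lever handle about its upright axis, relative to the drive pin, rad; 0 = the notch stands exactly over the pin, positive = the handle still has to be turned clockwise (seen from above) by that angle. It starts between 0.6 and 2.0. It turns freely with slight drag (0.05 N m) and stays where it is left. The notch is 13 mm wide, the pin 9 mm with a domed tip, so the handle goes down when within about 0.06 rad; the dome centres it from a little more.
- handle_seat (a joint): Height of the loose handle above its fully seated position, m; 0 = fully home. It starts at 0.008, the skirt just over the tip of the pin. A tight fit on the stem holds it up there even when the notch is over the pin: it takes 6 to 7 N of downward push, anywhere on the flat cap, to slide it down. It could also be pulled up (to 0.035), which is not wanted.
- valve_stem (a joint): Opening of the valve below the loose handle, rad; 0 = shut, at its stop, as it starts. It can turn only counter-clockwise (seen from above), stiffly (0.45 N m); it carries the black drive plate and the pin with it.
- handle_top (a point): Centre of the flat top of the loose handle's cap (40 mm across), on the turning axis. 45 mm above the ledge when fully home, 53 mm at the start. The hub below it is 40 to 47 mm across and 28 mm high, then comes the skirt, a disc 68 mm across and 8 mm thick, whose underside is 36 mm below this point. x axis: from the axis towards the lever's end; z up.
- lever_tip (a point): Outer end of the loose handle's single lever, a level round bar 11 mm thick, with a 13 mm ball at its end. It sticks out from the hub to 76 mm from the turning axis; its centre line is 10 mm below handle_top (43 mm above the ledge at the start, 35 mm when home). Below the bar, outside the 86 mm wide flange, there is nothing above the ledge.
- notch (a point): Middle of the notch in the rim of the loose handle's skirt, at the skirt's underside, 31 mm from the turning axis; 13 mm wide, open outwards, 9 mm deep radially, right through the skirt; black plate shows through it. Seen from above it lies 60 degrees clockwise from the lever.
- pin (a point): Tip of the upright brass drive pin, 9 mm thick with a domed tip, 8 mm high, on the black drive plate (78 mm across, top 9 mm above the ledge) under the loose handle, 32.5 mm from the turning axis; the pin's tip is 17 mm above the ledge. Its outer 3 mm show beyond the skirt's rim.
- valve: Chromed deck flange of the valve under the loose handle, 86 mm across, 6 mm high, fixed on the white porcelain ledge (z = 0); origin at the centre of its underside, on the turning axis, z up. It stands to the left or to the right of the spout.
- other_valve: The tap's second valve on the other side of the spout, with the same lever handle fully seated, fixed; overall 45 mm high, flange 86 mm across, lever to 76 mm along its x axis. Origin at the centre of its underside. Nothing to do here.
- spout: Chromed basin spout between the two valves, fixed; foot 56 mm across, column 34 mm, the spout reaches 170 mm along its x axis at a height of 144 mm. Origin at the centre of its underside, about 170 mm from each valve's axis.
- trimmer: Black trimmer lying on the ledge, with a clear guard comb clipped on each end, 190 x 41 x 34 mm, long along its x axis, loose. Origin on its underside, 99 mm from its blade end (+x).
- comb: Flat steel mustache comb lying on the ledge, 112 x 24 x 4 mm, long along its x axis, loose. Origin at the centre of its underside.
- brush: Small wooden brush lying on its bristles, 108 x 36 x 30 mm, long along its x axis, loose. Origin at the centre of its underside.

How it is judged:
On the way:
1. the handle is turned until the notch is over the pin (within 0.15 rad) (value of joint handle between -0.15 and 0.15 rad).
At the end, for the whole second after the job is handed in: The loose handle is fully home on its drive pin: less than 1.5 mm above its seat, the notch round the pin (within 0.12 rad), at rest, and the valve still shut (less than 0.15 rad) (value of joint handle_seat below 0.0015 m and value of joint handle between -0.12 and 0.12 rad and value of joint valve_stem below 0.15 rad and linear speed of handle below 0.01 m/s); the robot touches nothing.
It fails at once if the handle is lifted more than 4 mm above where it started (value of joint handle_seat above 0.012 m).
It fails at once if the valve is opened by more than 0.2 rad (value of joint valve_stem above 0.2 rad).
It fails at once if the trimmer is shifted more than 15 mm (distance of trimmer from where it was at the start of the episode above 0.015 m).
It fails at once if the comb is shifted more than 15 mm (distance of comb from where it was at the start of the episode above 0.015 m).
It fails at once if the brush is shifted more than 15 mm (distance of brush from where it was at the start of the episode above 0.015 m).
It also fails if it takes over 45 s, if anything falls off the work surface, if the arm or the gripper's body presses on something with over 40 N, if the wrist force passes 120 N, or if a joint passes its speed limit or range.

ROBOT

A 7-joint arm with a two-finger parallel gripper is mounted at the origin on the work surface. World frame = base frame: x ahead of the robot, y to its left, z up, the work surface at z = 0. Lengths are in m, angles in rad, forces in N, time in s.
With the tool pointing down it reaches from about 0.425 to 0.875 m from the base axis. Payload 4.7 kg.
Tool frame: the origin (TCP) lies at the centre of the arm's flange, where the gripper is bolted on; the fingertips stand 182 mm ahead of it and the grasp point (between the pads) lies 164 mm ahead of it; y points along the fingers, x is the direction in which the jaws open and shut, and the axes are right-handed (so a half turn about y gives the same grasp; the last joint's range is limited). The gripper opens to 87 mm and grips with 3 to 60 N. Pads are 19 mm wide; open, the fingers measure 117 mm over their backs; the gripper's body (75 mm by 190 mm) begins 51 mm behind the grasp point.
Start: joints at [-1.2, 0.321, -0.07, 1.45, 0.023, 1.371, -0.057], TCP at [0.227, 0.609, 0.405] pointing down, gripper open.
Joint ranges: [-2.86, 2.86], [-0.3, 2.09], [-1.38, 1.24], [0.06, 2.45], [-1.56, 4.7], [0.09, 2.05], [-2.69, 2.69]. Speed limits (rad/s): [2.57, 2.57, 3.14, 3.14, 3.14, 3.14, 3.14].

INTERFACE

Orientations are given as a unit quaternion [x, y, z, w].
In Python, from rig import sense, snapshot, camera_info, sign_off gives the robot as it stands. The module is installed in compiled form; this text tells all that it offers.
- The arm moves only by the shell command python3 -m inch 'ROWS' [FORCE]. ROWS is JSON, a list that holds one entry, the list of rows, each a list of 7 numbers: the opening, from 0 (shut) to 1 (fully open), then the shift along the world's x, y, z in units of 50 mm (1.0 is 50 mm), then the turn, a rotation vector about the world's x, y, z in units of 5 degrees (1.0 is 5 degrees). A call has 1 to 20 rows; each row shifts and turns the pose as measured when the row begins; what a row does not reach is not made up. A row lasts 1/10 s, in which the tool goes at most 50 mm and 8.59 degrees, less where a joint would pass 70% of its speed; a pose out of reach is approached as far as the arm can. A call is refused whole if a number of a shift passes 1 or a number of a turn 1, either way. A call with a gripper value outside its range is refused whole. The fingers move at their own pace and stop on an object; FORCE is the grip in N (left out, the last holds). Time passes only in rows, so rows that do not move let the fingers close. It gives the time, the measured TCP pose, the force and the opening at its end, in the units of the state.
- sense(): the state, without advancing time (a new reading comes with each control period).
- snapshot(name): name is "scene" or "top" or "wrist"; returns the picture (420x560x3 uint8, blue, green, red); there is no depth.
- camera_info(name): a dict with "camera_matrix" (3x3 intrinsics, pixels), "R" (3x3) and "t" (3): a world point X has camera coordinates R X + t. Camera axes: x right, y down, z forward; pixel columns grow to the right and rows downward; lengths in m; the calibration is good to about 2 mm. A picture is of the moment at which its call begins: read the wrist's pose just before it. camera_info takes no time and is no camera call; for the wrist camera it gives the pose at the moment of the call.
- sign_off(): hands the job in, once; it reports no verdict.
The state is a dict: "time": time; "joint_pos": joint angles; "dq": joint speeds; "tau": joint torques, N m; "tcp_pos": TCP position; "tcp_rot": TCP orientation; "contact_force": force on the tool from outside, world axes, zero at the start; "ft_torque": the same for the moment, N m; "gripper_width": opening from 0.0 (shut) to 1.0 (fully open).
Only numpy, scipy, OpenCV 4.12 (cv2) and the standard library are available. Lean on these libraries where they do the work, as an engineer would, in place of code of your own. Each camera call takes 0.05 s, during which the arm holds its last target.

## Working session

There is one attempt and no reset: what is moved stays moved. The work goes in short steps, Python scripts to look and compute and a shell command to move; the robot and the scene stay as the last step left them, time stands still between calls to the robot, and variables do not carry over. Pictures are saved under pics/ and viewed, and the job is handed in when it is done.

```bash
mkdir -p pics
python3 - <<'E'
from rig import *
import cv2
s=sense(); print({k:s[k] for k in ('time','tcp_pos','tcp_rot','contact_force','gripper_width')})
for n in ('scene','top'):
    cv2.imwrite(f'pics/{n}0.png',snapshot(n)); c=camera_info(n); print(n,c)
E
```

```text
{'time': 0.0, 'tcp_pos': array([0.2269725 , 0.60888523, 0.40368813]), 'tcp_rot': array([ 0.58117619,  0.40284257, -0.40387538, -0.5803764 ]), 'contact_force': array([ 0.24671177, -0.13126955, -0.29463674]), 'gripper_width': 1.00095498538153}
scene {'camera_matrix': array([[429.21499326,   0.        , 282.20148571],
       [  0.        , 429.21499326, 207.55855683],
       [  0.        ,   0.        ,   1.        ]]), 'R': array([[ 0.78622874,  0.61782447, -0.01171727],
       [ 0.52023544, -0.67203394, -0.52699664],
       [-0.33346583,  0.40824417, -0.84978659]]), 't': array([-0.44032554, -0.22337489,  1.36548953])}
top {'camera_matrix': array([[418.84555639,   0.        , 284.97267435],
       [  0.        , 418.84555639, 205.87526273],
       [  0.        ,   0.        ,   1.        ]]), 'R': array([[ 0.02259198, -0.99945602,  0.02402632],
       [-0.98665256, -0.02616626, -0.16072354],
       [ 0.16126479, -0.02007457, -0.98670699]]), 't': array([0.00630872, 0.51627337, 0.8503775 ])}
```

View pics/scene0.png

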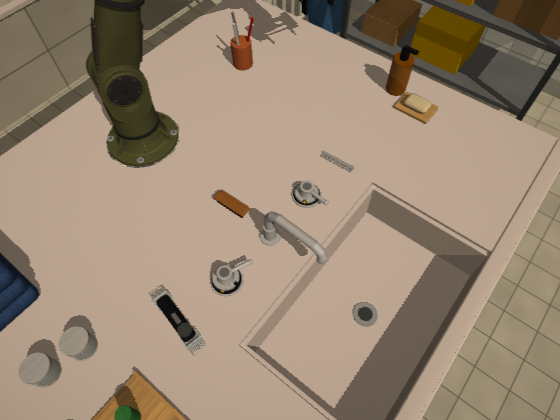

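View pics/top0.png

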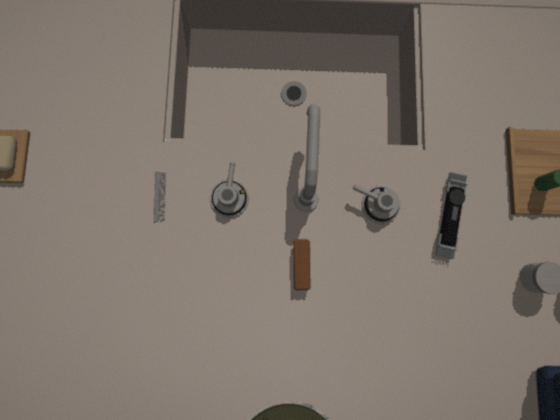

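The two valves are at about (229,197) and (382,204) in the top view, with the spout at (308,200). I'll enlarge both crops to see which one is loose.

```bash
cat > h.py <<'E'
import numpy as np, cv2
from rig import camera_info
def ray(n,px,z,c=None):
    c=c or camera_info(n); d=c['R'].T@np.linalg.inv(c['camera_matrix'])@np.array([px[0],px[1],1.]); o=-c['R'].T@c['t']
    return o+d*(z-o[2])/d[2]
def proj(n,X,c=None):
    c=c or camera_info(n); p=c['camera_matrix']@(c['R']@np.asarray(X)+c['t']); return p[:2]/p[2]
E
python3 - <<'E'
import cv2,numpy as np
from h import *
t=cv2.imread('pics/top0.png')
def crop(i,u,v,h=30,k=12.):
    return cv2.resize(i[v-h:v+h,u-h:u+h],(390,390),interpolation=cv2.INTER_CUBIC)
s=cv2.imread('pics/scene0.png')
cv2.imwrite('pics/crop_top.png',np.clip(1.6*np.hstack([crop(t,229,190),crop(t,380,200)]).astype(float),0,255).astype(np.uint8))
cv2.imwrite('pics/crop_sc.png',np.hstack([crop(s,307,192),crop(s,230,272)]))
for p in((229,197),(382,204)): print(ray('top',p,.0),ray('top',p,.009))
E
```

```text
[0.53952281 0.14345859 0.        ] [0.53788839 0.14241817 0.009     ]
[ 0.53281759 -0.19958894  0.        ] [ 0.53124863 -0.19728037  0.009     ]
```

View pics/crop_top.png

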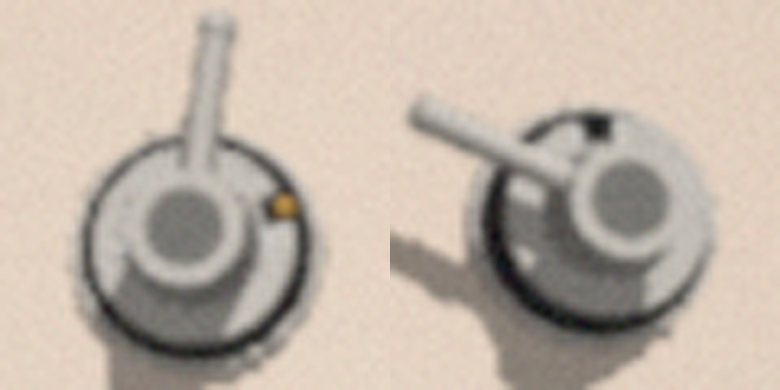

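View pics/crop_sc.png

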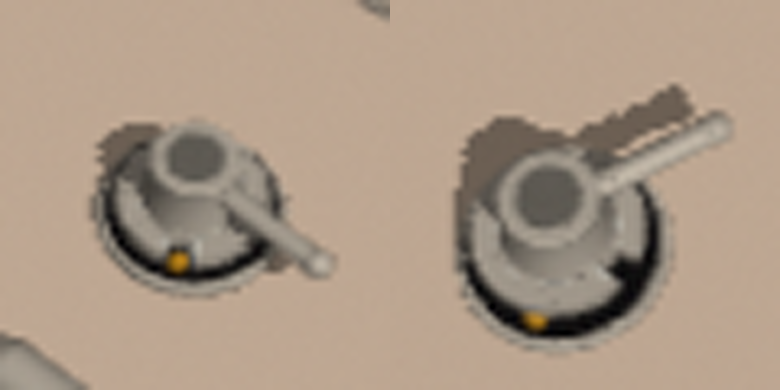

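The handle at left in the top view (y≈+0.14) is seated, because its brass pin is in the notch. The other one (y≈-0.2) is loose. In the scene view its pin is away from the notch, at about (222.6,291.4). Next I'll measure the axis, lever and pin.

Run:
```python
import cv2,numpy as np
from h import *
t=cv2.imread('pics/top0.png'); s=cv2.imread('pics/scene0.png')
ct,cs=camera_info('top'),camera_info('scene')
def P(c): return c['camera_matrix']@np.c_[c['R'],c['t']]
def tri(a,b):
    X=cv2.triangulatePoints(P(ct),P(cs),np.array(a,float).reshape(2,1),np.array(b,float).reshape(2,1)).ravel(); return X[:3]/X[3]
print('cap tri',tri((387.2-.5,201.2-.5),(224.3-.5,272.3-.5)),'tip tri',tri((354.6-.5,187.4-.5),(250.5-.5,261.5-.5)))
for n,a,z in(('top',(386.7,200.7),.053),('scene',(223.8,271.8),.053),('top',(354.1,186.9),.043),('scene',(250,261),.043)): print(n,z,ray(n,a,z))
# brass pin mask
for n,i in(('top',t),('scene',s)):
    h=cv2.cvtColor(i,cv2.COLOR_BGR2HSV); m=cv2.inRange(h,(10,120,90),(30,255,255))
    k,l,st,ce=cv2.connectedComponentsWithStats(m)
    for j in range(1,k):
        if st[j,4]<40: 
            g=ray(n,ce[j],.017)
            if abs(g[0]-.53)<.12 and abs(g[1])<.3: print(n,'brass',ce[j],st[j,4],g)
# notch from top: dark blob
g=cv2.cvtColor(t,cv2.COLOR_BGR2GRAY); print(ray('top',(350+(598-390)/6.5-.5,170+127/6.5-.5),.017+.008))
n=(200+(625-390)/6.5-.5,242+268/6.5-.5);print('notch sc',ray('scene',n,.021))
# spout / others
```

```text
cap tri [ 0.53146763 -0.19714861  0.04956788] tip tri [ 0.56091281 -0.13065996  0.03893467]
top 0.053 [ 0.53094105 -0.19611583  0.053     ]
scene 0.053 [ 0.53270767 -0.19807911  0.053     ]
top 0.043 [ 0.5610389  -0.12875812  0.043     ]
scene 0.043 [ 0.56141572 -0.13297738  0.043     ]
top brass [242.5 191. ] 6 [0.55062489 0.11252419 0.017     ]
scene brass [304.         201.71428571] 7 [0.55392108 0.10760565 0.017     ]
scene brass [221.83333333 290.83333333] 6 [ 0.54932277 -0.23047397  0.017     ]
[ 0.56178152 -0.19256664  0.025     ]
notch sc [ 0.56377536 -0.19399887  0.021     ]
```

Loose handle:
- The axis is at about (0.532,-0.197), and both views agree within 2 mm.
- The lever is at 66°, the notch at about 6-8° and the pin at about -62°. That leaves about 68° (1.19 rad) clockwise, which is within the stated range.

The lever should end up pointing at about -2°, so nearly along +x. I'll travel over with the fingers shut and the jaws along world x, so the body stays clear of the spout.

```bash
python3 -m inch '[[[0,0.37,-0.91,0,0,0,-0.87],[0,0.37,-0.91,0,0,0,-0.87],[0,0.37,-0.91,0,0,0,-0.87],[0,0.37,-0.91,0,0,0,-0.87],[0,0.37,-0.91,0,0,0,-0.87],[0,0.37,-0.91,0,0,0,-0.87],[0,0.37,-0.91,0,0,0,-0.87],[0,0.37,-0.91,0,0,0,-0.87],[0,0.37,-0.91,0,0,0,-0.87],[0,0.37,-0.91,0,0,0,-0.87],[0,0.37,-0.91,0,0,0,-0.87],[0,0.37,-0.91,0,0,0,-0.87],[0,0.37,-0.91,0,0,0,-0.87],[0,0.37,-0.91,0,0,0,-0.87]]]' 20
cat >> h.py <<'E'
def st():
    from rig import sense
    from scipy.spatial.transform import Rotation as R
    s=sense(); M=R.from_quat(s['tcp_rot']).as_matrix()
    print('t',round(s['time'],2),'tcp',s['tcp_pos'].round(4),'tip',(s['tcp_pos']+.182*M[:,1]).round(4),'jaw deg',np.degrees(np.arctan2(M[1,0],M[0,0])).round(1),'fwd',M[:,1].round(3),'F',np.round(s['contact_force'],2),'g',round(s['gripper_width'],3))
E
python3 -c "import h;h.st()"
```

```text
time: 1.5
tcp_pos: [0.4791, -0.0386, 0.3963]
tcp_rot: [-0.704, -0.041, 0.046, 0.708]
contact_force: [0.4, 0.2, -0.2]
gripper_width: 0.007
t 1.5 tcp [ 0.4791 -0.0386  0.3963] tip [ 0.4777 -0.0376  0.2143] jaw deg 7.0 fwd [-0.008  0.006 -1.   ] F [ 0.42  0.21 -0.23] g 0.007
```

```bash
python3 -m inch '[[[0,0.42,-0.82,0,0,0,-0.7],[0,0.42,-0.82,0,0,0,-0.7],[0,0,0,0,0,0,0]]]'
python3 - <<'E'
import h,cv2
from rig import *
h.st()
c=camera_info('wrist');cv2.imwrite('pics/w1.png',snapshot('wrist'))
import numpy as np
np.savez('w1.npz',**c)
h.st()
E
```

```text
time: 1.8
tcp_pos: [0.5216, -0.1313, 0.3961]
tcp_rot: [-0.706, 0.008, -0.004, 0.708]
contact_force: [-0.5, 1.1, -0.5]
gripper_width: 0.005
t 1.8 tcp [ 0.5216 -0.1313  0.3961] tip [ 0.5206 -0.1308  0.2141] jaw deg -0.9 fwd [-0.006  0.003 -1.   ] F [-0.5   1.15 -0.52] g 0.005
t 1.85 tcp [ 0.5211 -0.1285  0.3959] tip [ 0.5198 -0.1275  0.2139] jaw deg -0.7 fwd [-0.007  0.005 -1.   ] F [-0.03  0.87  0.24] g 0.004
```

View pics/w1.png

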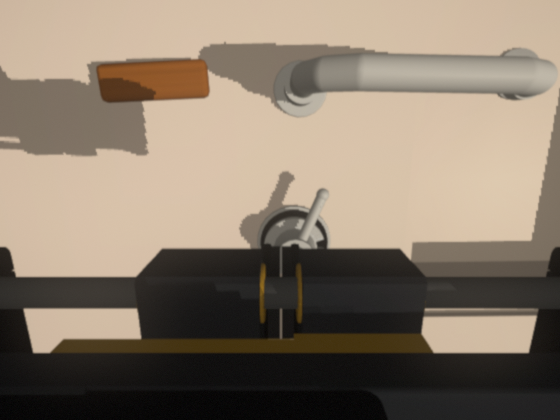

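The wrist view shows the lever ball at (323,194), the spout foot at (299,87) and the shut fingers at (281,290). Before descending I'll cross-check the lever ball and the spout from here.

```bash
python3 - <<'E'
import numpy as np
from h import *
c=dict(np.load('w1.npz'))
print('ball',ray('w',(323,194),.043,c),'spout foot',ray('w',(299,87),0.004,c))
E
python3 -m inch '[[[0,0,0.2,-0.95,0,0,0],[0,0,0,-0.95,0,0,0],[0,0,0,-0.9,0,0,0],[0,0,0,0,0,0,0]]]'; python3 -c "import h;h.st()"
```

```text
ball [ 0.56308662 -0.13120864  0.043     ] spout foot [ 0.54081419 -0.02542104  0.004     ]
time: 2.25
tcp_pos: [0.5201, -0.1134, 0.2527]
tcp_rot: [-0.704, 0.004, -0.0, 0.711]
contact_force: [-0.9, -0.4, -0.6]
gripper_width: 0.005
t 2.25 tcp [ 0.5201 -0.1134  0.2527] tip [ 0.5193 -0.1115  0.0707] jaw deg -0.3 fwd [-0.005  0.01  -1.   ] F [-0.9  -0.36 -0.6 ] g 0.005
```

The ball at (0.563,-0.131) agrees with the fixed cameras. Now I'll descend beside the lever and check.

```bash
python3 -m inch '[[[0,0,-0.16,-0.82,0,0,0],[0,0,0,0,0,0,0]]]'; python3 -c "import h;h.st()"
```

```text
time: 2.45
tcp_pos: [0.521, -0.1186, 0.2128]
tcp_rot: [-0.703, 0.002, 0.001, 0.711]
contact_force: [-1.7, 1.6, -0.6]
gripper_width: 0.005
t 2.45 tcp [ 0.521  -0.1186  0.2128] tip [ 0.5202 -0.1164  0.0309] jaw deg -0.1 fwd [-0.004  0.012 -1.   ] F [-1.67  1.57 -0.59] g 0.005
```

```bash
python3 -m inch '[[[0,0.21,-0.15,0,0,0,0],[0,0.21,-0.22,0,0,0,0],[0,0.21,-0.08,0,0,0,0],[0,0.21,-0.08,0,0,0,0],[0,0.18,-0.15,0,0,0,0],[0,0,0,0,0,0,0]]]'
python3 - <<'E'
import h,cv2
from rig import *
h.st()
cv2.imwrite('pics/s2.png',snapshot('scene')); cv2.imwrite('pics/t2.png',snapshot('top'))
import numpy as np
def crop(i,u,v,h=35): return cv2.resize(i[v-h:v+h,u-h:u+h],(390,390),interpolation=cv2.INTER_CUBIC)
cv2.imwrite('pics/c2.png',np.hstack([crop(cv2.imread('pics/t2.png'),380,195),crop(cv2.imread('pics/s2.png'),235,272)]))
E
```

```text
time: 3.05
tcp_pos: [0.5828, -0.1519, 0.2316]
tcp_rot: [-0.701, -0.008, -0.004, 0.713]
contact_force: [-1.0, 0.2, 0.7]
gripper_width: 0.004
t 3.05 tcp [ 0.5828 -0.1519  0.2316] tip [ 0.5859 -0.1489  0.0496] jaw deg 0.4 fwd [ 0.017  0.016 -1.   ] F [-0.95  0.16  0.74] g 0.004
```

View pics/c2.png

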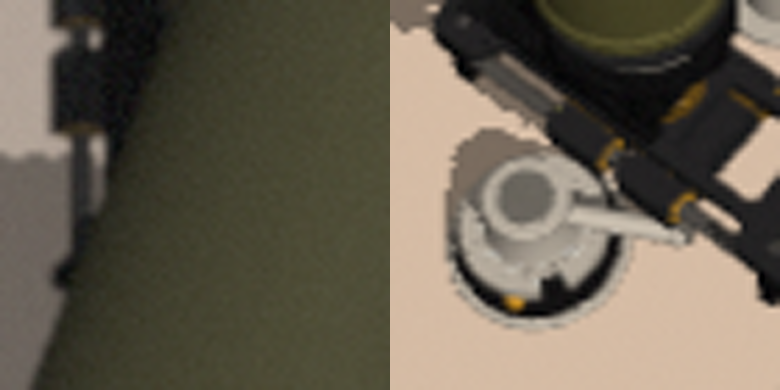

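The scene view shows the lever under or behind the finger, the pin at crop (515,303) and the notch at (550,285), so they're nearly together. The fingertip rose to z=0.05, so I'll measure the remaining angle before going on.

Run:
```python
import numpy as np
from h import *
k=390/70
ax=np.array([.532,-.1972])
for nm,p,z in(('notch',(550,285),.021),('pin',(515,303),.017),('cap',(525,195),.053),('levermid',(640,222),.043),('ball',(683,235),.043)):
    px=(200+(p[0]-390)/k-.5,237+p[1]/k-.5); g=ray('scene',px,z); d=g[:2]-ax; print(nm,px,g.round(4),np.degrees(np.arctan2(d[1],d[0])).round(1),np.hypot(*d).round(4))
```

```text
notch (228.21794871794873, 287.65384615384613) [ 0.5577 -0.2153  0.021 ] -35.1 0.0314
pin (221.93589743589743, 290.88461538461536) [ 0.5496 -0.2304  0.017 ] -62.1 0.0376
cap (223.73076923076923, 271.5) [ 0.532  -0.1976  0.053 ] -85.2 0.0004
levermid (244.37179487179486, 276.34615384615387) [ 0.5774 -0.1733  0.043 ] 27.8 0.0513
ball (252.0897435897436, 278.6794871794872) [ 0.5965 -0.1662  0.043 ] 25.6 0.0716
```

The lever is at about 26° and the notch at about -35°, so about 27° remains. The cap hasn't moved and isn't lifted. I'll back off slightly, lower the fingertip again and continue in small steps.

```bash
python3 -m inch '[[[0,-0.1,0.16,0,0,0,0],[0,0,0,-0.38,-0.1,-0.2,0],[0,0,0,0,0,0,0]]]'; python3 -c "import h;h.st()"
```

```text
time: 3.45
tcp_pos: [0.5767, -0.1406, 0.2145]
tcp_rot: [-0.703, -0.016, -0.01, 0.711]
contact_force: [0.7, -0.3, 0.3]
gripper_width: 0.005
t 3.45 tcp [ 0.5767 -0.1406  0.2145] tip [ 0.5835 -0.1387  0.0326] jaw deg 0.5 fwd [ 0.037  0.011 -0.999] F [ 0.69 -0.28  0.28] g 0.005
```

```bash
python3 -m inch '[[[0,0,-0.2,0,-0.1,0.4,0],[0,0.03,-0.2,0,0,0,0],[0,0.03,-0.15,0,0,0,0],[0,0,0,0,0,0,0]]]'
python3 - <<'E'
import h,cv2
from rig import *
h.st()
cv2.imwrite('pics/s3.png',snapshot('scene'))
import numpy as np
def crop(i,u,v,h=35): return cv2.resize(i[v-h:v+h,u-h:u+h],(560,560),interpolation=cv2.INTER_CUBIC)
cv2.imwrite('pics/c3.png',crop(cv2.imread('pics/s3.png'),235,272))
E
```

```text
time: 3.85
tcp_pos: [0.58, -0.1657, 0.2171]
tcp_rot: [-0.705, -0.006, 0.003, 0.709]
contact_force: [-0.0, -0.5, 0.2]
gripper_width: 0.008
t 3.85 tcp [ 0.58   -0.1657  0.2171] tip [ 0.5807 -0.1646  0.0351] jaw deg 0.7 fwd [ 0.004  0.006 -1.   ] F [-0.04 -0.47  0.16] g 0.008
```

View pics/c3.png

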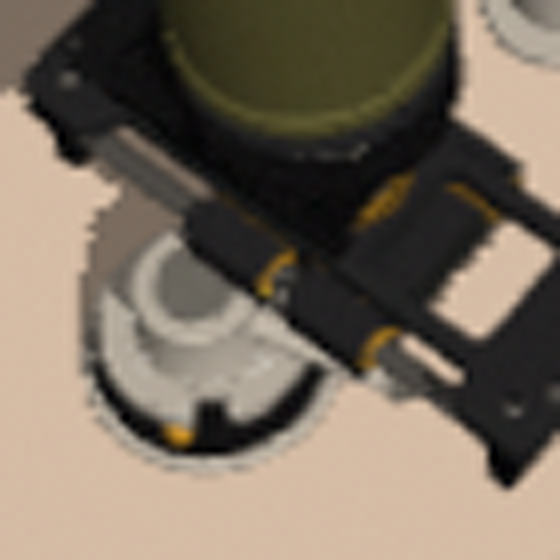

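Run:
```python
import numpy as np
from h import *
ax=np.array([.532,-.1972])
for nm,p,z in(('notch',(210,412),.021),('notchbot',(213,430),.009),('pin',(180,433),.017),('pin',(180,433),.014)):
    px=(200+p[0]/8-.5,237+p[1]/8-.5); g=ray('scene',px,z); d=g[:2]-ax; print(nm,px,g.round(4),np.degrees(np.arctan2(d[1],d[0])).round(1),np.hypot(*d).round(4))
# predicted pixel of notch (outer skirt rim, r=.034, z=.021) and pin (r .0345,z .015) for angles
for a in (-45,-50,-55,-60,-65): 
    r=np.radians(a); print(a,((proj('scene',[ax[0]+.0295*np.cos(r),ax[1]+.0295*np.sin(r),.025])-[199.5,236.5])*8).round(0),((proj('scene',[ax[0]+.034*np.cos(r),ax[1]+.034*np.sin(r),.016])-[199.5,236.5])*8).round(0))
```

```text
notch (225.75, 288.0) [ 0.5535 -0.2197  0.021 ] -46.4 0.0311
notchbot (226.125, 290.25) [ 0.5539 -0.2211  0.009 ] -47.4 0.0324
pin (222.0, 290.625) [ 0.5493 -0.2298  0.017 ] -62.1 0.0369
pin (222.0, 290.625) [ 0.5482 -0.2292  0.014 ] -63.2 0.0359
-45 [211. 402.] [215. 426.]
-50 [202. 403.] [205. 427.]
-55 [194. 403.] [196. 427.]
-60 [186. 402.] [187. 426.]
-65 [178. 401.] [177. 424.]
```

About 16° remains: the notch is at -46.5° and the pin at about -62.5°. I'll push nearly all of that and look again.

```bash
python3 -m inch '[[[0,0.03,-0.14,-0.03,0,0,0],[0,0.03,-0.12,-0.03,0,0,0],[0,0,0,0,0,0,0]]]'
python3 - <<'E'
import h,cv2
from rig import *
h.st()
cv2.imwrite('pics/s4.png',snapshot('scene'))
import numpy as np
def crop(i,u,v,h=35): return cv2.resize(i[v-h:v+h,u-h:u+h],(560,560),interpolation=cv2.INTER_CUBIC)
cv2.imwrite('pics/c4.png',crop(cv2.imread('pics/s4.png'),235,272))
E
```

```text
time: 4.2
tcp_pos: [0.5834, -0.1789, 0.2145]
tcp_rot: [-0.704, -0.006, 0.003, 0.71]
contact_force: [0.9, 1.1, 0.1]
gripper_width: 0.008
t 4.2 tcp [ 0.5834 -0.1789  0.2145] tip [ 0.5844 -0.1776  0.0325] jaw deg 0.7 fwd [ 0.005  0.007 -1.   ] F [0.88 1.08 0.07] g 0.008
```

View pics/c4.png

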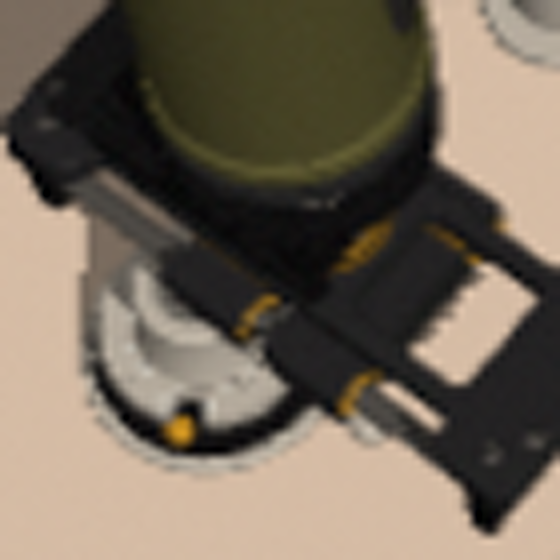

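The notch is now at about (190,408) and the pin at (180,430), so about 5° remains, or about 4.5 mm of push.

```bash
python3 -m inch '[[[0,0,-0.09,0,0,0,0],[0,0,0,0,0,0,0]]]'
python3 - <<'E'
import h,cv2
from rig import *
h.st()
cv2.imwrite('pics/s5.png',snapshot('scene'))
import numpy as np
def crop(i,u,v,h=20): return cv2.resize(i[v-h:v+h,u-h:u+h],(560,560),interpolation=cv2.INTER_CUBIC)
cv2.imwrite('pics/c5.png',crop(cv2.imread('pics/s5.png'),225,285))
E
```

```text
time: 4.45
tcp_pos: [0.5836, -0.1832, 0.2144]
tcp_rot: [-0.704, -0.007, 0.003, 0.71]
contact_force: [1.1, -0.2, 0.3]
gripper_width: 0.005
t 4.45 tcp [ 0.5836 -0.1832  0.2144] tip [ 0.5846 -0.1818  0.0324] jaw deg 0.7 fwd [ 0.005  0.008 -1.   ] F [ 1.1  -0.17  0.32] g 0.005
```

View pics/c5.png

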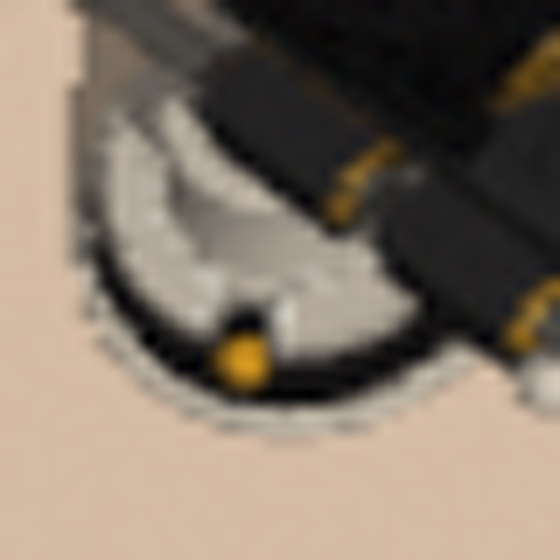

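The pin at (245,360) sits centred under the notch gap at (248,310), within about 1°. I'll back off, rise and move over the cap.

```bash
python3 -m inch '[[[0,0,0.25,0,0,0,0],[0,0,0,0.9,0,0,0],[0,-0.5,-0.25,0.1,0,0,0],[0,-0.5,-0.25,0,0,0,0],[0,0,0,0,0,0,0],[0,0,0,0,0,0,0]]]'
python3 - <<'E'
import h,cv2
from rig import *
h.st()
cv2.imwrite('pics/s6.png',snapshot('scene'))
import numpy as np
def crop(i,u,v,h=35): return cv2.resize(i[v-h:v+h,u-h:u+h],(560,560),interpolation=cv2.INTER_CUBIC)
cv2.imwrite('pics/c6.png',crop(cv2.imread('pics/s6.png'),235,272))
E
```

```text
time: 5.1
tcp_pos: [0.5326, -0.1903, 0.2648]
tcp_rot: [-0.704, -0.007, 0.005, 0.71]
contact_force: [0.3, 1.0, -0.1]
gripper_width: 0.0
t 5.1 tcp [ 0.5326 -0.1903  0.2648] tip [ 0.5331 -0.1887  0.0828] jaw deg 1.0 fwd [ 0.003  0.009 -1.   ] F [ 0.26  0.98 -0.05] g 0.0
```

View pics/c6.png

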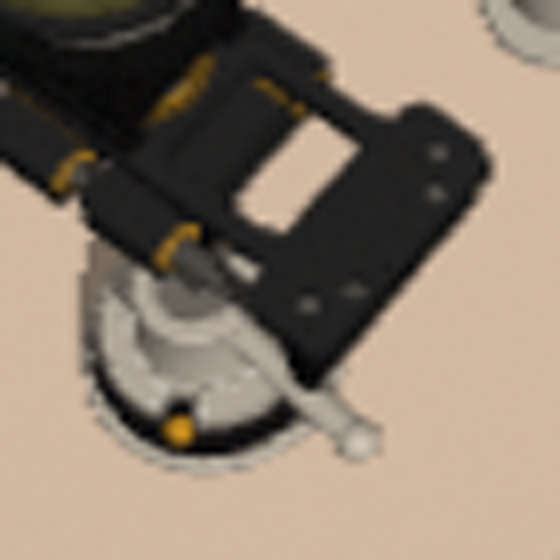

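The lever is free, its ball is at (358,440), and the notch is still at the pin (180,430). I'll check the lever angle and then descend to just above the cap.

```bash
python3 - <<'E'
import numpy as np
from h import *
ax=np.array([.532,-.1972]); g=ray('scene',(200+358/8-.5,237+440/8-.5),.043); d=g[:2]-ax; print(g,np.degrees(np.arctan2(d[1],d[0])),np.hypot(*d))
E
python3 -m inch '[[[0,-0.02,-0.17,-0.48,0,0,0],[0,0,0,0,0,0,0]]]'; python3 -c "import h;h.st()"
```

```text
[ 0.60299715 -0.203375    0.043     ] -4.970807800639798 0.07126517941749337
time: 5.35
tcp_pos: [0.5331, -0.1972, 0.2403]
tcp_rot: [-0.704, -0.009, 0.006, 0.71]
contact_force: [-1.3, 1.0, -0.9]
gripper_width: 0.004
t 5.35 tcp [ 0.5331 -0.1972  0.2403] tip [ 0.5336 -0.1956  0.0583] jaw deg 1.2 fwd [ 0.003  0.009 -1.   ] F [-1.32  1.01 -0.93] g 0.004
```

```bash
python3 -m inch '[[[0,0,0,-0.1,0,0,0],[0,0,0,-0.1,0,0,0],[0,0,0,-0.1,0,0,0]]]'; python3 -c "import h;h.st()"
```

```text
time: 5.65
tcp_pos: [0.5351, -0.1966, 0.2276]
tcp_rot: [-0.704, -0.01, 0.007, 0.71]
contact_force: [-5.6, 0.8, 13.7]
gripper_width: 0.009
t 5.65 tcp [ 0.5351 -0.1966  0.2276] tip [ 0.5358 -0.1951  0.0456] jaw deg 1.3 fwd [ 0.004  0.008 -1.   ] F [-5.64  0.79 13.68] g 0.009
```

The tip is at z=0.0456 with 13.7 N upward, so the handle has gone down and is close to home at 45 mm. I'll press once more, release straight up and check.

```bash
python3 -m inch '[[[0,0,0,-0.12,0,0,0],[0,0,0,-0.12,0,0,0]]]'; python3 -c "import h;h.st()"; python3 -m inch '[[[0,0,0,0.3,0,0,0],[0,0,0,0.9,0,0,0],[0,0,0.3,0.9,0,0,0],[0,-0.5,1,0.9,0,0,0],[0,-0.5,1,0.3,0,0,0],[0,-0.5,1,0,0,0,0],[0,-0.5,1,0,0,0,0],[0,-0.5,1,0,0,0,0],[0,-0.5,1,0,0,0,0],[0,0,1,0,0,0,0],[0,0,0,0,0,0,0],[0,0,0,0,0,0,0]]]'
python3 - <<'E'
import h,cv2
from rig import *
h.st()
cv2.imwrite('pics/s7.png',snapshot('scene'));cv2.imwrite('pics/t7.png',snapshot('top'))
import numpy as np
def crop(i,u,v,h=35): return cv2.resize(i[v-h:v+h,u-h:u+h],(390,390),interpolation=cv2.INTER_CUBIC)
cv2.imwrite('pics/c7.png',np.hstack([crop(cv2.imread('pics/t7.png'),380,195),crop(cv2.imread('pics/s7.png'),235,272)]))
E
```

```text
time: 5.85
tcp_pos: [0.5369, -0.1982, 0.2268]
tcp_rot: [-0.702, -0.01, 0.007, 0.712]
contact_force: [-20.2, 5.5, 50.6]
gripper_width: 0.008
t 5.85 tcp [ 0.5369 -0.1982  0.2268] tip [ 0.5377 -0.1958  0.0448] jaw deg 1.4 fwd [ 0.004  0.013 -1.   ] F [-20.15   5.45  50.61] g 0.008
time: 7.05
tcp_pos: [0.4035, 0.1324, 0.3905]
tcp_rot: [-0.701, -0.017, 0.002, 0.713]
contact_force: [0.6, -1.0, -0.2]
gripper_width: 0.007
t 7.05 tcp [0.4035 0.1324 0.3905] tip [0.4074 0.1353 0.2086] jaw deg 1.5 fwd [ 0.021  0.016 -1.   ] F [ 0.58 -1.   -0.22] g 0.007
```

View pics/c7.png

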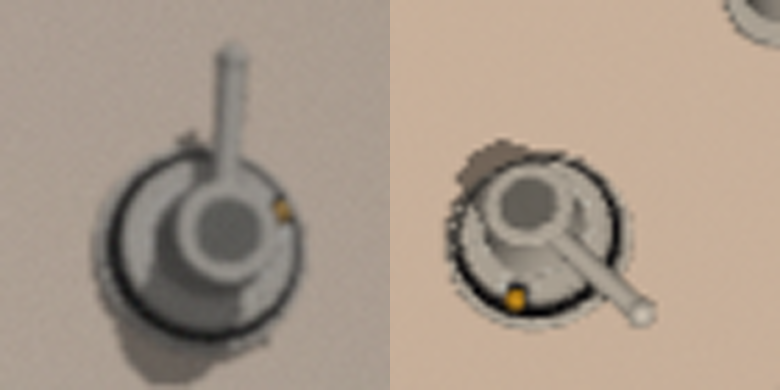

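View pics/s7.png

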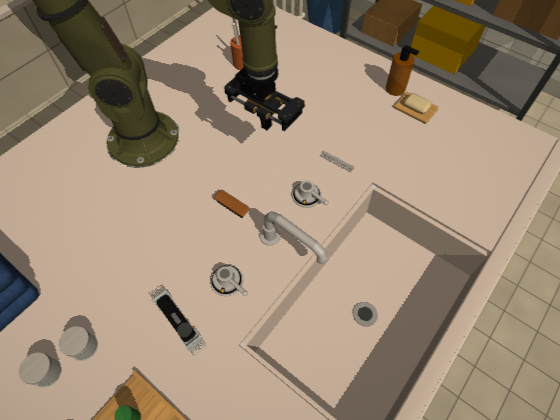

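The pin now sits in the notch in both views, and the trimmer, comb and brush look unmoved. I'll check the numbers: cap height against the first picture, the pin angle for the valve, and an image difference for the loose things.

Run:
```python
import cv2,numpy as np
from h import *
ct,cs=camera_info('top'),camera_info('scene')
P=lambda c:c['camera_matrix']@np.c_[c['R'],c['t']]
def tri(a,b):
    X=cv2.triangulatePoints(P(ct),P(cs),np.array(a,float).reshape(2,1),np.array(b,float).reshape(2,1)).ravel(); return (X[:3]/X[3]).round(4)
k=390/70
top=lambda u,v:(345+u/k-.5,160+v/k-.5)
sc=lambda u,v:(200+(u-390)/k-.5,237+v/k-.5)
print('cap',tri(top(229,231),sc(527,204)),'start .0496')
tip=tri(top(231,52),sc(643,315));print('ball',tip,'start .0389')
for f in('scene0','scene7'):
    i=cv2.imread(f'pics/{f}.png') if f=='scene0' else cv2.imread('pics/s7.png')
    m=cv2.inRange(cv2.cvtColor(i,cv2.COLOR_BGR2HSV),(10,120,90),(30,255,255)); m[:280]=0;m[305:]=0;m[:,:210]=0;m[:,240:]=0
    y,x=np.nonzero(m);p=(x.mean(),y.mean()); g=ray('scene',p,.017);d=g[:2]-[.532,-.1972];print('pin',p,len(x),np.degrees(np.arctan2(d[1],d[0])))
a=cv2.imread('pics/scene0.png').astype(float);b=cv2.imread('pics/s7.png').astype(float)
for n,(u,v,w,h) in dict(trimmer=(145,280,65,75),comb=(315,148,45,28),brush=(208,186,46,36)).items():
    A=a[v:v+h,u:u+w].mean(2);B=b[v:v+h,u:u+w].mean(2); print(n,'shift px',cv2.phaseCorrelate(A,B))
```

```text
cap [ 0.5319 -0.1972  0.0421] start .0496
ball [ 0.6047 -0.2021  0.0331] start .0389
pin (np.float64(221.83333333333334), np.float64(290.8333333333333)) 6 -62.49805499257937
pin (np.float64(222.0), np.float64(290.2)) 10 -62.52766534004082
trimmer shift px ((-0.005837500066412815, 0.5101988142743963), 1.0007075065391187)
comb shift px ((0.44547633371955797, 0.014972659479346007), 0.9683013347602799)
brush shift px ((-0.009471901657338577, -0.020351523951106287), 1.0041860498132504)
```

```bash
python3 -c "
from rig import *
print(sense()['contact_force'],abs(sense()['dq']).max()); print(sign_off())"
```

```text
[-0.27276268  0.49063265 -0.65359728] 0.024679184012875766
the job is handed in; nothing more can be done
None
```

I turned the loose handle (on the robot's right of the spout, y ≈ -0.20) about 70° clockwise with the shut fingertips. I then pressed its cap down until it bottomed, moved the arm clear and handed the job in at about 7 s. The sign-off gave no verdict.

**Seating:** The last pictures from both fixed cameras show the pin in the notch. The fingertip stopped at z = 44.8 mm, against 45 mm when fully home. The cap's height measured from the two views fell 7.5 mm; 8 mm was expected, and the difference is within calibration error.

**Valve and loose things:** The pin angle stayed at -62.5° before and after, so the valve is still shut. The image-shift check gave 0.5 px or less for the trimmer, comb and brush, so I saw no real movement. The wrist force read almost zero with the arm clear.

**What did not go to plan:**
- **Fingertip rise:** It drifted up about 19 mm during the first push. I backed off and lowered it again, and the cap showed no lift.
- **Press force:** The last press reached about 51 N up and 20 N sideways on the fingertips, more than needed. The wrist limit is 120 N. I took the 40 N limit to cover only the arm and gripper body, not the fingertips.
- **Angle estimate:** Just before pressing, the lever ball put the notch 2 to 3° past the pin, while the picture of the notch put it within about 1°. Both were inside the fit.

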